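# Refit the fan-filter cover of a cooled tube mixer with a push rivet

### The job

Refit the fan cover on the mixer's rear deck: slide it fully home under its front lip, put the push rivet from the service caddy through the cover's hole until its flange sits flat on the cover, and only then press its red centre pin flush to lock it. Keep the pin up while you insert the rivet and press no harder than it takes, for the thin cover cracks if it is pushed down through the rivet with 20 N; leave the caddy, tube rack, spray bottle and beaker where they stand.

Things in the scene. Friction and masses are not known exactly. Their poses are not given: they have to be found in the camera images.
- cover (a joint): how far the fan cover stands back from home, in m: 0 = fully home against its stop under the front lip, at most 0.035; it starts 0.014 to 0.030 back. The cover is a light grey louvred plate 120 x 150 x 3 mm that slides level along the mixer's x axis with about 4 N of drag, stays where it is left and stops dead when home.
- finger_bar (a point): centre of the top face of the blue finger bar that stands on the cover: 10 mm thick along x, 60 mm long along y, 14 mm high above the cover's top face; push or pull the cover by it. x points the way that the cover slides home (about the mixer's front), y along the bar, z up.
- cover_hole (a point): centre of the round 11.5 mm hole through the cover, at the cover's top face, near the robot, 55 mm behind the finger bar's centre; moves with the cover; x points the way home, z up. The cover rides on a soft black foam gasket: firmly pressed (8 N), it beds down by an unknown 0 to 6 mm and springs about 1 mm more, so cover and rivet sink under the hand by an amount not to be seen beforehand.
- deck_hole (a point): centre of the round 11.5 mm hole in the mixer's fixed deck, at the deck's top face, roughly 14 mm below the cover's top face and hidden by the cover. The holes line up only when the cover is home. Free depth below the deck: over 30 mm. x points to the mixer's control panel, the way that the cover slides home, z up.
- rivet_flange (a point): centre of the underside of the push rivet's off-white flange, 22 mm across and 4.5 mm thick. Below it the shank is 9 mm thick, 27 mm long, its last 11 mm tapering to a 3 mm nose. z up along the rivet. At first the rivet stands upright in the caddy with its flange on the caddy's top, 32 mm above the bench. 17 g. Pushed down through the rivet with over 20 N, the cover cracks.
- rivet_head (a point): centre of the rivet's red centre-pin head, a disc 12 mm across and 4 mm thick on a 6.6 mm stem. Pin up, the head's top is 7 mm above the flange's top and its underside 3 mm above it; it can be pinched there from above. z up along the rivet.
- rivet_pin (a joint): how far the pin is pressed in, in m: 0 = up, 0.007 = head flush with the flange's top, 0.0074 = end stop. It is tight: it moves only under about 10 N along its axis, and stays; when it is flush the force climbs. Pressing it spreads the two legs of the shank (to about 15 mm across), which then lock behind the deck.
- mixer: the white cooled tube mixer, 310 x 230 mm, fixed; origin at its underside. x points to its control panel (away from the robot), y to its left. Rear deck (the half near the robot) top at 92 mm, cover's top face at roughly 106 mm, lip over its front edge to 117 mm, mixer head beyond it to 135 mm with tube caps to 151 mm.
- caddy: loose dark blue-grey service caddy, a block 130 x 75 x 32 mm (x, y, z), origin at the centre of its underside; the rivet's hole is at x = -38 mm, y = 0; a small flat fork tool lies on its other half. To be left in place.
- tube_rack: bystander: blue rack 160 x 80 mm with three capped tubes 117 mm tall; origin at the centre of its underside. To be left alone.
- spray_bottle: bystander: white spray bottle with blue trigger, 68 mm across, 200 mm tall; origin at the centre of its underside. To be left alone.
- beaker: bystander: glass beaker 72 mm across, 90 mm tall; origin at the centre of its underside. To be left alone.
- rivet: the push rivet as a whole; origin at the centre of its flange's underside, as rivet_flange.

How it is judged:
By the outcome, as a careful person would: the job done as asked, in the order asked, and still so for the second after the job is handed in, with the robot touching nothing.
It also fails if it takes over 64 s, if anything falls off the work surface, if the arm or the gripper's body presses on something with over 40 N, if the wrist force passes 120 N, or if a joint passes its speed limit or range.

### The arm

A 7-joint arm with a two-finger parallel gripper is mounted at the origin on the work surface. World frame = base frame: x ahead of the robot, y to its left, z up, the work surface at z = 0. Lengths are in m, angles in rad, forces in N, time in s.
With the tool pointing down it reaches from about 0.4 to 0.85 m from the base axis. Payload 10.4 kg.
Tool frame: the origin (TCP) lies midway between the tips of the shut fingers; the grasp point (between the pads) lies 19 mm behind it; z points along the fingers, y is the line along which they close (so a half turn about z gives the same grasp; the last joint's range is limited). The gripper opens to 87 mm and grips with 3 to 60 N. Pads are 19 mm wide; open, the fingers measure 117 mm over their backs; the gripper's body (75 mm by 190 mm) begins 51 mm behind the grasp point.
Start: joints at [-1.157, 0.332, -0.065, 1.46, 0.022, 1.35, -0.088], TCP at [0.264, 0.566, 0.223] pointing down, gripper open.
Joint ranges: [-2.6, 2.6], [-0.5, 2.12], [-1.47, 1.34], [0.16, 2.42], [-1.27, 4.41], [0.06, 2.06], [-2.6, 2.6]. Speed limits (rad/s): [2.22, 2.22, 2.79, 2.79, 3.14, 3.14, 3.14].

### API

Orientations are given as a unit quaternion [x, y, z, w].
In Python, from bench import r gives the robot as it stands.
- The arm moves only by the tool apply_moves, never from a script. Its argument "steps" is a list of rows, each a list of 7 numbers: the turn, a rotation vector about the tool's x, y, z in rad, then the shift along the tool's x, y, z in mm, then the opening, from -1 (shut) to 1 (fully open). In form: [[ax, ay, az, x, y, z, claw], ...]. A call has 1 to 20 rows; each row is the pose to reach, as a shift and turn from the pose commanded when the call began, along the tool's axes at that moment; what a row does not reach only later rows make up. A row lasts 1/12 s, in which the tool goes at most 41.7 mm and 7.16 degrees, less where a joint would pass 70% of its speed; a pose out of reach is approached as far as the arm can. A call with a gripper value outside its range is refused whole. The fingers move at their own pace and stop on an object; "force" is the grip in N (left out, the last holds). Time passes only in rows, so rows that repeat a pose let the fingers close. It gives the time, the measured TCP pose, the force, the opening and the grip force at its end, in the units of the state.
- r.read_state(): the state, without advancing time (a new reading comes with each control period).
- r.camera(name): name is "side" or "top" or "wrist"; returns a dict with "pixels" (400x640x3 uint8, red, green, blue), "z_map" (400x640 float32, m along the optical axis (not along the pixel's ray), 0 where there is no reading), "fovy" (degrees; the focal length in pixels is half the picture's height over the tangent of half this angle, whatever the lens; pixels are square), "cx", "cy" (the principal point, pixels), "position" and "orientation" of the camera in the world. Camera axes: x right, y down, z forward; pixel columns grow to the right and rows downward; lengths in m; the calibration is good to about 2 mm. A picture is of the moment at which its call begins.
- r.close_job(): hands the job in; it is judged then, once.
The state is a dict: "time": time; "joint_positions": joint angles; "joint_vel": joint speeds; "joint_torque": joint torques, N m; "ee_pos": TCP position; "eef_rot": TCP orientation; "ft_force": force on the tool from outside, world axes, zero at the start; "torque": the same for the moment, N m; "width": finger opening in m; "grip_force": force on a finger pad.
Only numpy, scipy, OpenCV 4.12 (cv2) and the standard library are available. Lean on these libraries where they do the work, as an engineer would, in place of code of your own. Each camera call takes 0.05 s, during which the arm holds its last target. There are 200 camera calls.

## Working session

There is one attempt and no reset: what is moved stays moved. The work goes in short steps, Python scripts to look and compute and a tool call to move; the robot and the scene stay as the last step left them, time stands still between calls to the robot, and variables do not carry over. Pictures are saved under pics/ and viewed, at most 12 in all, crops included, and the job is handed in when it is done.

Besides the shell and the picture viewer there is one more tool, called after ">>>" as a command line: name --pt "numbers of a row" for each row, then --argument value for the rest. apply_moves: Moves the arm, as the interface text tells. Its arguments: {"type":"object","properties":{"steps":{"type":"array","items":{"type":"array","items":{"type":"number"}}},"force":{"type":"number"}},"required":["steps"]}

```bash
ls; mkdir -p pics; cat > h.py <<'E'
import numpy as np,cv2
from scipy.spatial.transform import Rotation as R
from bench import r
def cam(n):
    c=r.camera(n); c['f']=200/np.tan(np.radians(c['fovy'])/2); c['R']=R.from_quat(c['orientation']).as_matrix(); c['p']=np.array(c['position']); c['hsv']=cv2.cvtColor(c['pixels'],cv2.COLOR_RGB2HSV); return c
def ray(c,u,v): return c['R']@np.array([(u-c['cx'])/c['f'],(v-c['cy'])/c['f'],1])
def plane(c,u,v,z):
    d=ray(c,u,v); return c['p']+d*(z-c['p'][2])/d[2]
def cloud(c):
    v,u=np.mgrid[:400,:640]; z=c['z_map']
    P=np.stack([(u-c['cx'])/c['f']*z,(v-c['cy'])/c['f']*z,z],-1)
    return P@c['R'].T+c['p']
def save(c,n): cv2.imwrite('pics/'+n,c['pixels'][:,:,::-1])
E
python3 - <<'E'
from h import *
s=r.read_state(); print({k:np.round(v,3) for k,v in s.items()})
ims=[]
for n in('top','side','wrist'):
    c=cam(n); save(c,n+'0.png'); print(n,c['p'],c['fovy'],np.round(c['R'],3).tolist(),c['cx'],c['cy'])
E
```

```text
pics
{'time': np.float64(0.0), 'joint_positions': array([-1.157,  0.333, -0.065,  1.461,  0.022,  1.35 , -0.088]), 'joint_vel': array([ 0.001,  0.002,  0.001, -0.   , -0.   , -0.001,  0.   ]), 'joint_torque': array([-0.0000e+00, -6.2326e+01,  2.4000e-02, -3.8990e+01, -6.2000e-02,
        4.0000e-02,  0.0000e+00]), 'ee_pos': array([0.264, 0.566, 0.222]), 'eef_rot': array([ 0.217,  0.976, -0.001, -0.   ]), 'ft_force': array([-0.02 , -0.947,  0.468]), 'torque': array([-0.006, -0.049, -0.02 ]), 'grip_force': np.float64(0.0), 'width': np.float64(0.087)}
top [0.37365564 0.00515454 1.02035483] 52.45077210457995 [[-0.028, -0.982, 0.189], [-1.0, 0.028, -0.004], [-0.002, -0.189, -0.982]] 323.99301410300023 199.51821601541246
side [-0.03771769 -0.59036507  0.98424818] 52.25543316461143 [[0.692, -0.515, 0.505], [-0.722, -0.485, 0.493], [-0.009, -0.706, -0.708]] 320.1834715639691 197.3903827144256
wrist [0.19194607 0.60087425 0.385138  ] 70.32618966590672 [[0.422, 0.867, 0.264], [0.906, -0.404, -0.124], [-0.0, 0.292, -0.956]] 323.478502423599 205.45631521768104
```

View pics/top0.png

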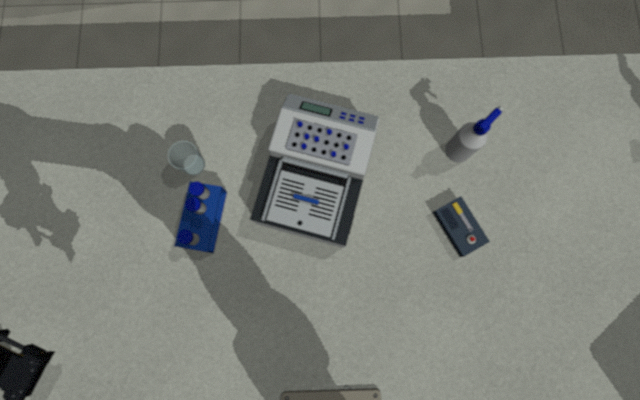

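View pics/side0.png

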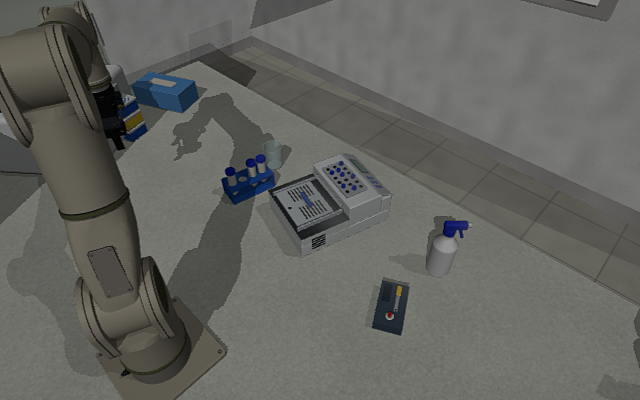

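The top view shows the bar at about (306,199), the cover hole at about (299,223) and the red rivet at (472,240). The caddy is around (461,225). The side view shows the same layout, with the rivet at (390,316).

```bash
python3 - <<'E'
from h import *
def cents(c,m,box):
    x0,y0,x1,y1=box; k=np.zeros_like(m,np.uint8); k[y0:y1,x0:x1]=m[y0:y1,x0:x1]
    n,l,s,ce=cv2.connectedComponentsWithStats(k.astype(np.uint8)); return [(s[i,4],ce[i],l==i) for i in range(1,n) if s[i,4]>3]
def red(h): return ((h[...,0]<8)|(h[...,0]>172))&(h[...,1]>130)&(h[...,2]>60)
def blue(h): return (h[...,0]>95)&(h[...,0]<125)&(h[...,1]>110)
T=cam('top'); S=cam('side')
for n,c,bb,rb,hb in(('top',T,(285,185,325,212),(455,225,490,255),(290,215,310,232)),('side',S,(290,185,325,215),(375,300,405,325),(280,200,300,220))):
    W=cloud(c)
    for a,ce,m in cents(c,red(c['hsv']),rb): print(n,'red',a,ce,plane(c,*ce,.0425),np.median(W[m],0))
    for a,ce,m in cents(c,blue(c['hsv']),bb):
        P=np.array([plane(c,u,v,.118)[:2] for v,u in np.argwhere(m)]); q=P-P.mean(0); w=np.linalg.svd(q,full_matrices=0)[2][0]
        print(n,'bar',a,ce,plane(c,*ce,.118),np.percentile(W[m][:,2],[5,50,95]),'dir',w,np.degrees(np.arctan2(w[1],w[0])),np.ptp(q@w))
    for a,ce,m in cents(c,c['hsv'][...,2]<90,hb): print(n,'hole',a,ce,plane(c,*ce,.106))
W=cloud(T)
# caddy & mixer outline by height
for nm,box,lo,hi in(('caddy',(425,190,495,260),.024,.036),('mixer',(245,90,385,250),.07,.14)):
    x0,y0,x1,y1=box; m=np.zeros((400,640),bool); m[y0:y1,x0:x1]=True
    m&=(W[...,2]>lo)&(W[...,2]<hi); rc=cv2.minAreaRect((W[m][:,:2]*1000).astype(np.float32)); print(nm,rc,np.round(cv2.boxPoints(rc)).tolist())
print('z cover',np.median(W[218:232,280:320,2]),T['f'])
for n,c,b in(('t',T,(250,140,390,250)),('s',S,(260,150,420,340))):
    cv2.imwrite(f'pics/{n}1.png',cv2.resize(c['pixels'][b[1]:b[3],b[0]:b[2],::-1],None,fx=4 if n=='t' else 3,fy=4 if n=='t' else 3,interpolation=cv2.INTER_CUBIC))
E
```

```text
top red 11 [471.63636364 238.45454545] [ 0.45614913 -0.35079883  0.0425    ] [ 0.45679881 -0.34999922  0.04476537]
top bar 108 [305.35185185 198.5       ] [0.55079749 0.04406128 0.118     ] [0.11803229 0.12042128 0.12301951] dir [0.29895559 0.95426703] 72.60511595774504 0.05901805563134792
top hole 13 [299.38461538 222.61538462] [0.49780722 0.05921364 0.106     ]
top hole 50 [296.14 229.72] [0.48183531 0.06682328 0.106     ]
side red 18 [389.33333333 314.        ] [ 0.45327941 -0.35036036  0.0425    ] [ 0.45378491 -0.35008879  0.04258563]
side bar 57 [305.73684211 198.84210526] [0.54647205 0.04068824 0.118     ] [0.11117472 0.11861388 0.12170622] dir [0.3252934  0.94561314] 71.01664839226146 0.06563274005926015
side hole 98 [284.6122449  212.03061224] [0.47349965 0.05590682 0.106     ]
side hole 5 [294.2 200.4] [0.52597608 0.07012485 0.106     ]
side hole 8 [289.5 207.5] [0.49595054 0.05885605 0.106     ]
caddy ((489.4471435546875, -332.9555358886719), (130.0959014892578, 77.14925384521484), 27.342113494873047) [[414.0, -329.0], [449.0, -397.0], [565.0, -337.0], [530.0, -269.0]]
mixer ((628.1651611328125, 20.631088256835938), (231.67832946777344, 315.75750732421875), 73.13580322265625) [[443.0, -44.0], [746.0, -136.0], [813.0, 86.0], [511.0, 177.0]]
z cover 0.10604209662123187 405.9994781750209
```

View pics/t1.png

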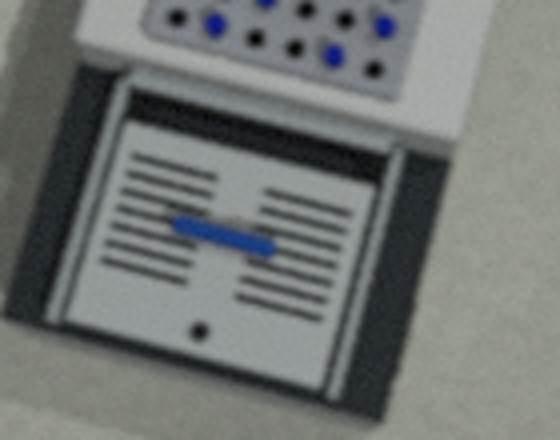

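The crop shows the cover open by about 20 mm, with a black gap below the lip. The bar is at about (225,237) and the hole at (199,331) in the crop. Next I'll work out the push approach.

```bash
cat >> h.py <<'E'
YAW=np.radians(-16.9); U=np.array([np.cos(YAW),np.sin(YAW),0]); V=np.array([-U[1],U[0],0])
def to(p,xang):
    "tool-frame turn (rad) and shift (mm) from current pose to TCP p, tool down with tool x at xang deg"
    s=r.read_state(); A=R.from_quat(s['eef_rot']); a=np.radians(xang)
    B=R.from_matrix(np.array([[np.cos(a),np.sin(a),0],[np.sin(a),-np.cos(a),0],[0,0,-1]]).T)
    print('turn',np.round((A.inv()*B).as_rotvec(),3),'mm',np.round(A.inv().apply(np.array(p)-s['ee_pos'])*1000,1))
E
python3 - <<'E'
from h import *
b=np.array([.549,.0425,0]); p=b-.027*U
to(p+[0,0,.16],163.1);to(p+[0,0,.1095],163.1)
E
```

```text
turn [-0.001 -0.    -0.142] mm [-452.7 -357.9   62.4]
turn [-0.001 -0.    -0.142] mm [-452.7 -357.8  112.9]
```

>>> apply_moves --pt "0 0 -0.142 -453 -358 0 -1" --pt "0 0 -0.142 -453 -358 0 -1" --pt "0 0 -0.142 -453 -358 0 -1" --pt "0 0 -0.142 -453 -358 0 -1" --pt "0 0 -0.142 -453 -358 0 -1" --pt "0 0 -0.142 -453 -358 0 -1" --pt "0 0 -0.142 -453 -358 0 -1" --pt "0 0 -0.142 -453 -358 0 -1" --pt "0 0 -0.142 -453 -358 0 -1" --pt "0 0 -0.142 -453 -358 0 -1" --pt "0 0 -0.142 -453 -358 0 -1" --pt "0 0 -0.142 -453 -358 0 -1" --pt "0 0 -0.142 -453 -358 0 -1" --pt "0 0 -0.142 -453 -358 0 -1" --pt "0 0 -0.142 -453 -358 0 -1" --pt "0 0 -0.142 -453 -358 62 -1" --pt "0 0 -0.142 -453 -358 62 -1" --pt "0 0 -0.142 -453 -358 62 -1" --force 20

```text
time: 1.75
ee_pos: [0.5208, 0.0499, 0.1563]
eef_rot: [0.147, 0.989, -0.001, -0.003]
ft_force: [-0.2, 0.3, -0.7]
width: 0.0004
grip_force: 0.0
```

```bash
python3 - <<'E'
from h import *
c=cam('wrist'); save(c,'w2.png')
b=np.array([.549,.0425,0]); p=b-.027*U
to(p+[0,0,.1095],163.1); print(r.read_state()['ee_pos'])
h=c['hsv']; m=((h[...,0]>95)&(h[...,0]<125)&(h[...,1]>110)).astype(np.uint8)
n,l,s,ce=cv2.connectedComponentsWithStats(m)
for i in range(1,n):
    if s[i,4]>60: print(s[i],ce[i],plane(c,*ce[i],.12))
E
```

```text
turn [-0.002 -0.003  0.   ] mm [-1.2  0.6 49.5]
[0.52203257 0.05015214 0.15899586]
[  510    31   130   192 16121] [567.30512995 125.989951  ] [0.49649981 0.23071949 0.12      ]
[621 192  19  39 533] [631.72795497 212.11444653] [0.57326827 0.27276952 0.12      ]
```

View pics/w2.png

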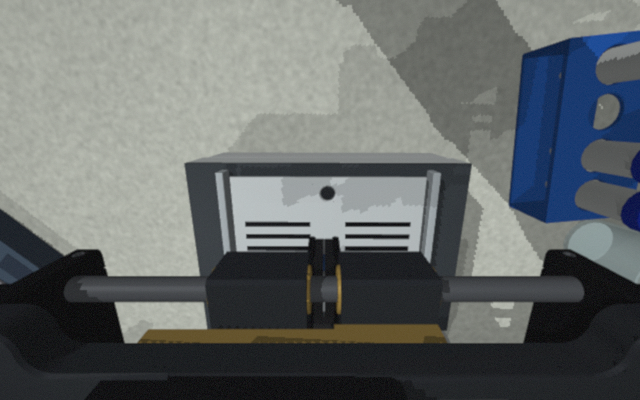

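The wrist view shows the hole at (327,192). The cover's edges are level with the image, so the yaw is right. Descending.

>>> apply_moves --pt "0 0 0 -1 0 25 -1" --pt "0 0 0 -1 0 40 -1" --pt "0 0 0 -1 0 49 -1" --pt "0 0 0 -1 0 49 -1" --pt "0 0 0 -1 0 49 -1" --pt "0 0 0 -1 0 49 -1"

```text
time: 2.3
ee_pos: [0.5253, 0.0503, 0.1131]
eef_rot: [0.147, 0.989, 0.0, 0.001]
ft_force: [0.8, -0.3, -0.2]
width: 0.0006
grip_force: 0.0
```

>>> apply_moves --pt "0 0 0 -4 0 0 -1" --pt "0 0 0 -8 0 0 -1" --pt "0 0 0 -11 0 0 -1" --pt "0 0 0 -14 0 0 -1" --pt "0 0 0 -17 0 0 -1" --pt "0 0 0 -20 0 0 -1" --pt "0 0 0 -22 0 0 -1" --pt "0 0 0 -24 0 0 -1" --pt "0 0 0 -24 0 0 -1"

```text
time: 3.05
ee_pos: [0.5477, 0.043, 0.1115]
eef_rot: [0.147, 0.989, 0.0, 0.0]
ft_force: [-0.8, 1.3, 0.3]
width: 0.0008
grip_force: 0.6
```

>>> apply_moves --pt "0 0 0 -2 0 0 -1" --pt "0 0 0 -4 0 0 -1" --pt "0 0 0 -6 0 0 -1"

```text
time: 3.3
ee_pos: [0.5531, 0.0413, 0.1115]
eef_rot: [0.147, 0.989, 0.0, -0.0]
ft_force: [-3.3, 1.6, 1.6]
width: 0.0007
grip_force: 1.8
```

```bash
python3 - <<'E'
from h import *
T=cam('top'); s=r.read_state(); print(s['ee_pos'],s['ft_force'])
cv2.imwrite('pics/t3.png',cv2.resize(T['pixels'][140:250,250:390,::-1],None,fx=4,fy=4,interpolation=cv2.INTER_CUBIC))
m=(T['hsv'][...,2]<90)[205:228,285:318]; n,l,st,ce=cv2.connectedComponentsWithStats(m.astype(np.uint8))
for i in range(1,n): print(st[i,4],ce[i]+[285,205],plane(T,*(ce[i]+[285,205]),.106))
E
```

```text
[0.55344352 0.04121464 0.11151327] [-2.79893976  1.29623702  1.38078665]
5 [286.2 206.4] [0.53601418 0.08871599 0.106     ]
1 [285. 210.] [0.5277516  0.09154471 0.106     ]
1 [285. 213.] [0.52082198 0.0916159  0.106     ]
3 [288.33333333 215.        ] [0.51599519 0.08407466 0.106     ]
10 [286.  219.2] [0.50649745 0.08949028 0.106     ]
1 [290. 223.] [0.4975388  0.08051164 0.106     ]
5 [286.2 225.4] [0.49230817 0.08918942 0.106     ]
1 [290. 225.] [0.49297343 0.08056917 0.106     ]
1 [289. 227.] [0.48848147 0.08289032 0.106     ]
```

View pics/t3.png

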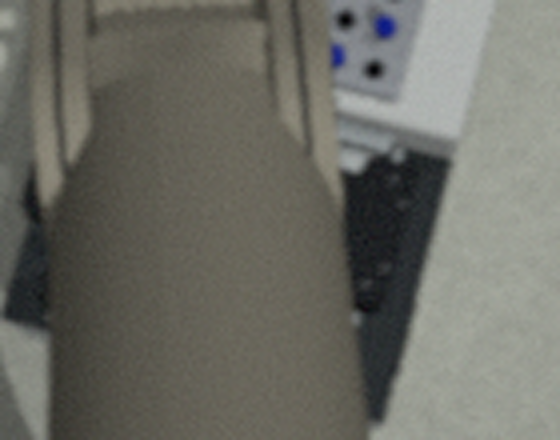

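The arm hides the cover in this view. The 3.6 N reading shows the cover is sliding against its drag, so I'll keep pushing in small steps.

>>> apply_moves --pt "0 0 0 -2 0 0 -1" --pt "0 0 0 -4 0 0 -1" --pt "0 0 0 -6 0 0 -1" --pt "0 0 0 -8 0 0 -1"

```text
time: 3.68
ee_pos: [0.5598, 0.0393, 0.1112]
eef_rot: [0.147, 0.989, 0.0, -0.001]
ft_force: [-12.8, 4.3, 5.0]
width: 0.0002
grip_force: 6.9
```

>>> apply_moves --pt "0 0 0 -2 0 0 -1" --pt "0 0 0 -3 0 0 -1" --pt "0 0 0 -4 0 0 -1"

```text
time: 3.93
ee_pos: [0.5602, 0.0392, 0.11]
eef_rot: [0.146, 0.989, -0.0, -0.005]
ft_force: [-24.4, 6.5, 8.4]
width: 0.0007
grip_force: 12.5
```

The force climbed to 25 N and the tool stopped moving, so the cover is home. I'll back off and measure the hole with the wrist camera.

>>> apply_moves --pt "0 0 0 8 0 0 -1" --pt "0 0 0 16 0 0 -1" --pt "0 0 0 16 0 -30 -1" --pt "0 0 0 16 0 -60 -1" --pt "0 0 0 16 0 -60 -1" --pt "0 0 0 16 0 -60 -1" --pt "0 0 0 16 0 -60 -1"

```text
time: 4.52
ee_pos: [0.5494, 0.0422, 0.1714]
eef_rot: [0.147, 0.989, 0.0, 0.001]
ft_force: [-0.7, 0.2, -0.4]
width: 0.0006
grip_force: 0.0
```

```bash
python3 - <<'E'
from h import *
c=cam('wrist'); save(c,'w4.png'); print(r.read_state()['ee_pos'])
m=(c['hsv'][...,2]<70)[150:260,290:370].astype(np.uint8)
n,l,st,ce=cv2.connectedComponentsWithStats(m); W=cloud(c)
for i in range(1,n):
    if 40<st[i,4]<900: print(st[i],ce[i]+[290,150],plane(c,*(ce[i]+[290,150]),.106))
print(np.nanmedian(W[170:180,280:380,2]))
a=plane(c,320,200,0);
p=np.array([.455,-.3505,0]); to(p+[0,0,.20],-152.7); to(p+[0,0,.20],207.3-180); to([*p[:2],.09],27.3); print(r.read_state()['joint_positions'])
E
```

```text
[0.54899473 0.04224658 0.17080522]
[ 0 62 19  3 56] [298.83928571 213.01785714] [0.54022081 0.02426641 0.106     ]
[53 62 27  3 80] [356.1625 213.0125] [0.55436519 0.07084174 0.106     ]
[ 0 74 19  3 56] [299.         224.98214286] [0.5505659  0.02098485 0.106     ]
[53 74 27  3 81] [356. 225.] [0.56483947 0.0679019  0.106     ]
[53 85 27  3 81] [356. 236.] [0.57473521 0.06525934 0.106     ]
0.10574545698706019
turn [-0.    -0.    -0.771] mm [ -24.2 -403.1  -29.1]
turn [-0.    0.    2.37] mm [ -24.2 -403.1  -29.1]
turn [-0.    0.    2.37] mm [ -24.3 -403.1   80.9]
[-0.48645231  0.20536172  0.37188255  1.74850063 -0.07924022  1.2028293
  1.18267247]
```

View pics/w4.png

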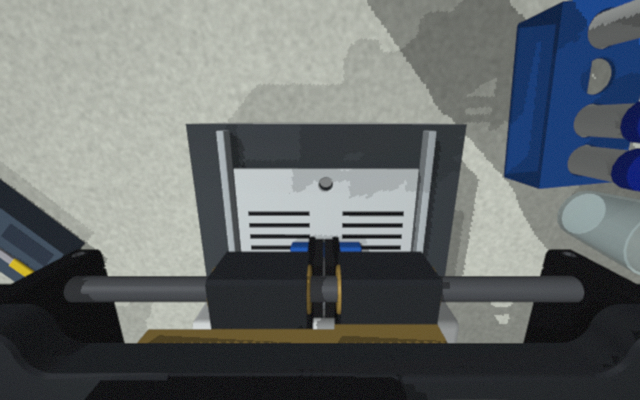

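The wrist view now shows the hole centre at about (325.5,183.5) with lighter grey inside, so the light passes through the aligned holes. I'll segment it.

```bash
python3 - <<'E'
from h import *
c=cam('wrist'); T=cam('top'); S=cam('side')
g=c['pixels'].mean(2); k=g[172:196,312:340]; print(k[::2,::2].astype(int)); print(np.round(cloud(c)[172:196:3,312:340:3,2]*1000).astype(int))
m=(k<0.82*np.median(k[:3])).astype(np.uint8); n,l,st,ce=cv2.connectedComponentsWithStats(m)
for i in range(1,n):
    if st[i,4]>20:
        e=ce[i]+[312,172]; print(st[i],e,plane(c,*e,.106))
        s0=st[i]; e=np.array([s0[0]+(s0[2]-1)/2,s0[1]+(s0[3]-1)/2])+[312,172]; print('bbox',e,plane(c,*e,.106))
for n,u,v in(('pre',327,192),):pass
cv2.imwrite('pics/x.png',np.hstack([cv2.resize(k[::,::].astype(np.uint8),None,fx=12,fy=12,interpolation=0),cv2.resize(S['pixels'][185:219,270:310].mean(2).astype(np.uint8),(339,288),interpolation=0)]))
E
```

```text
[[169 171 172 172 171 170 173 170 171 170 171 173 173 171]
 [171 170 172 172 171 172 170 171 175 171 171 171 171 172]
 [171 173 172 170 171 171 171 165 168 171 172 173 170 171]
 [173 171 172 172 171 142 128 124 131 154 171 172 172 171]
 [171 175 172 170 137 125 125 127 125 128 158 170 172 175]
 [193 195 182 178 122 128 127 127 128 126 143 178 191 195]
 [196 197 197 149  92 126 129 128 128 126  98 187 195 195]
 [196 197 197 151  51  89 121 125 120  89 104 195 195 194]
 [198 196 198 184  99  37  53  59  45  57 157 197 196 194]
 [196 198 196 195 160 102  62  51  70 151 199 195 194 196]
 [197 195 197 197 196 180 171 171 186 197 194 194 194 195]
 [184 198 197 196 198 196 196 197 196 197 196 195 197 197]]
[[106 106 106 104 107 105 107 105 106 107]
 [106 106 105 107 106 106 105 105 106 106]
 [105 106 105 106 105 105 106 105 105 107]
 [106 106 105  55  55  57  56 107 106 334]
 [107 105 106  55  57  54  56 105 106 106]
 [107 107 106  91  57  56  93 105 106 106]
 [107 106 105 105  92  93 105 106 105 106]
 [106 105 105 106 105 106 106 106 105 105]]
[  7   6  14  14 159] [325.38993711 184.51572327] [0.52245304 0.05299371 0.106     ]
bbox [325.5 184.5] [0.52246665 0.05308405 0.106     ]
```

The depth map reads 55 mm inside the hole and a 92 mm rim below the cover. So the deck hole is open under the cover hole, and the cover is home. On to the caddy.

>>> apply_moves --pt "0 0 -0.1 -3 -40 -20 0" --pt "0 0 -0.2 -6 -80 -29 0" --pt "0 0 -0.771 -24 -403 -29 0" --pt "0 0 -0.771 -24 -403 -29 0" --pt "0 0 -0.771 -24 -403 -29 0" --pt "0 0 -0.771 -24 -403 -29 0" --pt "0 0 -0.771 -24 -403 -29 0" --pt "0 0 -0.771 -24 -403 -29 0" --pt "0 0 -0.771 -24 -403 -29 0" --pt "0 0 -0.771 -24 -403 -29 0" --pt "0 0 -0.771 -24 -403 -29 0" --pt "0 0 -0.771 -24 -403 50 0" --pt "0 0 -0.771 -24 -403 50 0" --pt "0 0 -0.771 -24 -403 50 0" --pt "0 0 -0.771 -24 -403 50 0" --pt "0 0 -0.771 -24 -403 50 0"

```text
time: 6.05
ee_pos: [0.4533, -0.3506, 0.1202]
eef_rot: [-0.234, 0.972, 0.002, -0.001]
ft_force: [1.3, 0.1, 0.5]
width: 0.0434
grip_force: 0.0
```

```bash
python3 - <<'E'
from h import *
c=cam('wrist'); T=cam('top'); S=cam('side'); save(c,'w5.png'); s=r.read_state(); print(s['ee_pos'],s['eef_rot'],s['width'])
h=c['hsv']; m=(((h[...,0]<8)|(h[...,0]>172))&(h[...,1]>130)&(h[...,2]>60)).astype(np.uint8)
n,l,st,ce=cv2.connectedComponentsWithStats(m)
for i in range(1,n):
    if st[i,4]>20: print(st[i],ce[i],plane(c,*ce[i],.0435))
for nm,c2,b in(('top',T,(285,200,320,228)),('side',S,(280,190,310,215))):
    for nn,lo in(('d',110),):
        k=(c2['pixels'].mean(2)[b[1]:b[3],b[0]:b[2]]<lo).astype(np.uint8); n,l,st,ce=cv2.connectedComponentsWithStats(k)
        for i in range(1,n):
            if st[i,4]>3: e=ce[i]+[b[0],b[1]]; print(nm,st[i],e,plane(c2,*e,.106))
E
```

```text
[ 0.45675613 -0.3493174   0.12330818] [-2.36789627e-01  9.71560290e-01 -7.97885323e-04  7.99517314e-04] 0.043387891882118716
[317 208  12  13 119] [322.31092437 214.12605042] [ 0.45495072 -0.34997701  0.0435    ]
top [27  3  8  3 13] [315.84615385 203.76923077] [0.54017584 0.02080877 0.106     ]
top [16 10  4  4 12] [302.66666667 211.25      ] [0.52370421 0.05128651 0.106     ]
top [  0  13  35  15 358] [299.25139665 222.0027933 ] [0.49921622 0.05949213 0.106     ]
side [  0   0  30  25 542] [291.85793358 200.22140221] [0.52163913 0.07583494 0.106     ]
side [16 14  4  3 10] [297.5 204.8] [0.52000075 0.04956035 0.106     ]
side [27 14  3  5  9] [308.11111111 205.77777778] [0.53890708 0.0235916  0.106     ]
```

View pics/w5.png

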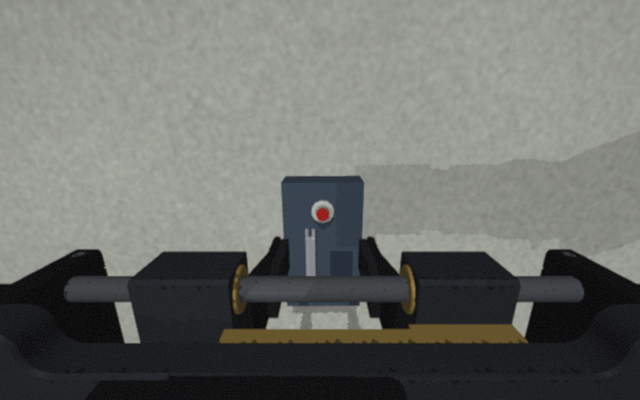

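The wrist view shows the rivet head at (322,214), centred between the fingers. The fork tips are near (310,232), which is outside the pad width.

```bash
python3 - <<'E'
from h import *
to([.455,-.350,.0338],-152.7); print(r.read_state()['ee_pos'])
E
```

```text
turn [-0.002  0.001  0.002] mm [ 2.   0.4 89.5]
[ 0.45675613 -0.3493174   0.12330818]
```

>>> apply_moves --pt "0 0 0 2 0 30 0" --pt "0 0 0 2 0 60 0" --pt "0 0 0 2 0 75 0" --pt "0 0 0 2 0 82 0" --pt "0 0 0 2 0 82 0" --pt "0 0 0 2 0 82 0" --pt "0 0 0 2 0 82 0" --pt "0 0 0 2 0 82 0"

```text
time: 6.87
ee_pos: [0.4544, -0.3515, 0.0412]
eef_rot: [-0.236, 0.972, -0.001, 0.001]
ft_force: [-0.6, -0.9, -0.0]
width: 0.0433
grip_force: 0.0
```

```bash
python3 - <<'E'
from h import *
to([.455,-.350,.0338],-152.7); print(r.read_state()['ee_pos'])
E
```

```text
turn [-0.002  0.001  0.   ] mm [-1.2  1.   7.4]
[ 0.45442299 -0.35145158  0.04119859]
```

>>> apply_moves --pt "0 0 0 -1 1 4 0" --pt "0 0 0 -1 1 7.4 0" --pt "0 0 0 -1 1 7.4 0" --pt "0 0 0 -1 1 7.4 -0.2" --pt "0 0 0 -1 1 7.4 -0.4" --pt "0 0 0 -1 1 7.4 -0.45" --pt "0 0 0 -1 1 7.4 -0.5" --pt "0 0 0 -1 1 7.4 -0.6" --pt "0 0 0 -1 1 7.4 -1" --pt "0 0 0 -1 1 7.4 -1" --pt "0 0 0 -1 1 7.4 -1" --force 18

```text
time: 7.78
ee_pos: [0.4541, -0.3499, 0.0325]
eef_rot: [-0.236, 0.972, -0.0, 0.0]
ft_force: [-0.6, 0.6, 5.1]
width: 0.0206
grip_force: 18.7
```

>>> apply_moves --pt "0 0 0 0 0 -5 -1" --pt "0 0 0 0 0 -15 -1" --pt "0 0 0 0 0 -30 -1" --pt "0 0 0 0 0 -60 -1" --pt "0 0 0 0 0 -95 -1" --pt "0 0 0 0 0 -130 -1" --pt "0 0 0 0 0 -140 -1" --pt "0 0 0 0 0 -140 -1" --pt "0 0 0 0 0 -140 -1" --pt "0 0 0 0 0 -140 -1"

```text
time: 8.62
ee_pos: [0.4531, -0.3493, 0.171]
eef_rot: [-0.236, 0.972, 0.001, -0.001]
ft_force: [-0.5, 0.1, -0.9]
width: 0.0203
grip_force: 18.0
```

```bash
python3 - <<'E'
from h import *
c=cam('wrist'); S=cam('side'); T=cam('top'); s=r.read_state(); e=s['ee_pos']; print(e,s['width'],s['grip_force'],s['ft_force'])
save(c,'w6.png')
A=R.from_quat(s['eef_rot'])
for n,c2 in(('w',c),('s',S),('t',T)):
    h=c2['hsv']; m=(((h[...,0]<8)|(h[...,0]>172))&(h[...,1]>130)&(h[...,2]>50)).astype(np.uint8)
    k,l,st,ce=cv2.connectedComponentsWithStats(m)
    for i in range(1,k):
        if st[i,4]>3: q=plane(c2,*ce[i],e[2]+.008); print(n,st[i],ce[i],q,'tool mm',A.inv().apply(q-e)*1000,np.median(cloud(c2)[l==i],0))
to([.5224,.053,.165],163.1)
W=cloud(T); x0,y0,x1,y1=425,190,495,260; m=np.zeros((400,640),bool); m[y0:y1,x0:x1]=True
m&=(W[...,2]>.024)&(W[...,2]<.036); print('caddy',cv2.minAreaRect((W[m][:,:2]*1000).astype(np.float32)))
a=c['pixels'][:,:,::-1][230:390,240:400]; b=S['pixels'][:,:,::-1][180:300,330:450]
cv2.imwrite('pics/c6.png',np.hstack([cv2.resize(a,(400,400)),cv2.resize(b,(400,400))]))
E
```

```text
[ 0.45318909 -0.34922793  0.17076357] 0.020745316402694676 18.000018373131752 [ 0.14548023 -0.93148097  0.19748316]
w [315 249  18  21 286] [323.61538462 259.41958042] [ 0.45480091 -0.3477997   0.17876357] tool mm [-2.07930042  0.54757796 -8.00090592] [ 0.45275278 -0.34897755  0.18299832]
s [393 282   5   5  19] [395.         283.89473684] [ 0.45233614 -0.34848259  0.17876357] tool mm [ 0.42424443  1.07073541 -7.99728688] [ 0.45053471 -0.34942742  0.18093686]
turn [ 0.002 -0.002  0.771] mm [-245.9  325.7    6.2]
caddy ((489.0711669921875, -331.99566650390625), (129.7866668701172, 76.44380950927734), 26.954561233520508)
```

View pics/c6.png

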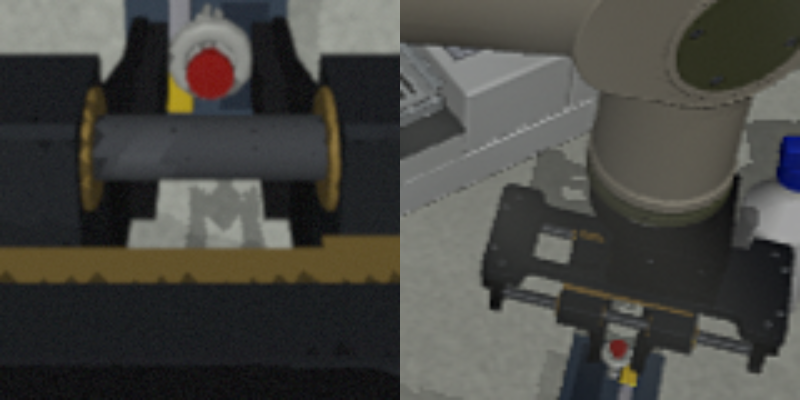

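The crops show the rivet upright between the pads, pin up, and the caddy in place. Moving over the hole.

>>> apply_moves --pt "0 0 0.771 -246 326 0 -1" --pt "0 0 0.771 -246 326 0 -1" --pt "0 0 0.771 -246 326 0 -1" --pt "0 0 0.771 -246 326 0 -1" --pt "0 0 0.771 -246 326 0 -1" --pt "0 0 0.771 -246 326 0 -1" --pt "0 0 0.771 -246 326 0 -1" --pt "0 0 0.771 -246 326 0 -1" --pt "0 0 0.771 -246 326 0 -1" --pt "0 0 0.771 -246 326 0 -1" --pt "0 0 0.771 -246 326 0 -1" --pt "0 0 0.771 -246 326 0 -1" --pt "0 0 0.771 -246 326 20 -1" --pt "0 0 0.771 -246 326 30 -1" --pt "0 0 0.771 -246 326 30 -1" --pt "0 0 0.771 -246 326 30 -1" --pt "0 0 0.771 -246 326 30 -1" --pt "0 0 0.771 -246 326 30 -1"

```text
time: 10.27
ee_pos: [0.5234, 0.0525, 0.1429]
eef_rot: [0.147, 0.989, 0.0, 0.0]
ft_force: [0.1, -0.6, 0.3]
width: 0.0204
grip_force: 18.0
```

```bash
cat > chk.py <<'E'
from h import *
c=cam('wrist'); S=cam('side'); s=r.read_state(); e=s['ee_pos']; print(e,s['width'],s['grip_force'],s['ft_force'])
A=R.from_quat(s['eef_rot'])
for n,c2 in(('w',c),('s',S)):
    h=c2['hsv']; m=(((h[...,0]<8)|(h[...,0]>172))&(h[...,1]>130)&(h[...,2]>50)).astype(np.uint8)
    k,l,st,ce=cv2.connectedComponentsWithStats(m)
    for i in range(1,k):
        if st[i,4]>3: q=plane(c2,*ce[i],e[2]+.0115); print(n,st[i],ce[i],q,'tool mm',A.inv().apply(q-e)*1000)
to([.5224,.053,.112],163.1)
E
python3 chk.py; python3 - <<'E'
from h import *
S=cam('side');c=cam('wrist')
cv2.imwrite('pics/c7.png',np.hstack([cv2.resize(c['pixels'][:,:,::-1][190:330,250:390],(400,400)),cv2.resize(S['pixels'][:,:,::-1][140:240,240:340],(400,400))]))
E
```

```text
[0.52333144 0.0526505  0.14279263] 0.02034481248055064 17.999972328543663 [-0.4852189   0.74528586  0.44281203]
w [315 250  18  19 274] [323.49270073 259.05474453] [0.52313523 0.05356684 0.15429263] tool mm [  0.44339089   0.82433264 -11.50008956]
turn [ 0.     0.001 -0.   ] mm [ 1.   0.1 30.8]
```

View pics/c7.png

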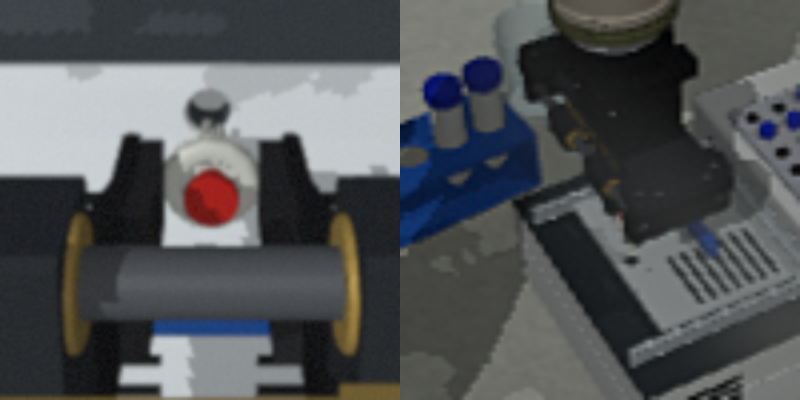

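The wrist crop shows the hole at crop (208,108), just beyond the rivet head at (211,197). It is laterally in line to within about 1 px. I'll remeasure the hole in this same view.

```bash
python3 - <<'E'
from h import *
c=cam('wrist'); g=c['pixels'].mean(2)
k=g[214:242,308:340]; print(k[::1,::2].astype(int))
m=(k<110).astype(np.uint8)
n,l,st,ce=cv2.connectedComponentsWithStats(m); print(st[1:],ce[1:]+[308,214])
# predicted pixel of candidate hole centre / rim
s=r.read_state()
for q in ([.5224,.053,.106],[.5224+.00575*U[0]*-1,.053-.00575*U[1],.106],list(np.array([.5224,.053,.106])+.00575*V),list(np.array([.5224,.053,.106])-.00575*V)):
    d=c['R'].T@(np.array(q)-c['p']); print(d[:2]/d[2]*c['f']+[c['cx'],c['cy']])
E
```

```text
[[201 199 201 198 200 199 196 180 173 172 172 175 173 173 171 173]
 [207 205 205 204 205 205 191 176 177 175 176 176 175 176 175 177]
 [205 204 204 203 202 205 195 176 176 175 174 176 176 176 175 176]
 [205 205 205 203 202 203 198 174 175 174 175 175 175 176 175 175]
 [203 205 205 204 203 204 202 176 175 176 174 176 177 177 176 175]
 [205 205 203 204 203 205 203 180 173 176 177 175 175 174 175 177]
 [203 204 204 203 204 204 202 173 167 174 176 175 176 176 177 175]
 [203 203 201 202 204 196 185 149 150 169 178 176 176 175 178 174]
 [203 204 202 202 201 171 148 132 137 144 170 178 175 176 176 177]
 [203 202 201 202 188 140 132 130 132 131 150 175 176 174 176 181]
 [201 201 201 201 155 129 131 130 130 129 136 172 175 174 179 193]
 [203 202 203 196 115 127 132 133 131 131 123 163 176 181 193 198]
 [203 203 204 189  83 114 130 130 132 131  92 156 177 195 198 201]
 [202 201 201 173  61  79 120 129 126 115  60 128 177 196 200 199]
 [203 202 203 155  55  43  81 105  92  67  53 117 181 194 200 199]
 [202 203 202 156  59  34  45  56  50  39  55 128 197 200 199 199]
 [203 201 203 163  69  34  3
[... 237 characters left out ...]
9]
 [200 202 199 202 163 124 109 120  83 125 146 205 191 197 199 200]
 [202 202 201 201 183 158 136 120 107 138 146 196 157 192 201 200]
 [201 200 202 202 197 182 150 131 127 136 136 186 143 190 200 199]
 [204 202 201 201 202 188 151 148 134 132 129 161 144 183 189 191]
 [201 204 204 197 191 182 151 152 141 135 132 141 149 157 158 157]
 [196 205 199 177 168 164 169 170 156 148 143 137 142 144 147 146]
 [195 205 185 168 162 177 186 184 178 171 166 150 133 136 144 150]
 [197 202 172 169 184 192 196 190 186 183 179 168 137 123 139 149]]
[[ 7 11 15 11 93]] [[322.21505376 229.94623656]]
[322.1448301  228.61914051]
[322.13877058 221.46126686]
[329.76147156 228.61960083]
[314.52760698 228.61868015]
```

>>> apply_moves --pt "0 0 0 0.5 -0.4 4 -1" --pt "0 0 0 0.5 -0.4 8 -1" --pt "0 0 0 0.5 -0.4 12 -1" --pt "0 0 0 0.5 -0.4 16 -1" --pt "0 0 0 0.5 -0.4 19 -1" --pt "0 0 0 0.5 -0.4 19 -1" --pt "0 0 0 0.5 -0.4 19 -1"

```text
time: 11.1
ee_pos: [0.5222, 0.0526, 0.1229]
eef_rot: [0.147, 0.989, 0.0, -0.0]
ft_force: [-0.9, -0.4, -0.2]
width: 0.0205
grip_force: 18.0
```

>>> apply_moves --pt "0 0 0 0 0 3 -1" --pt "0 0 0 0 0 6 -1" --pt "0 0 0 0 0 8 -1" --pt "0 0 0 0 0 10 -1" --pt "0 0 0 0 0 10 -1"

```text
time: 11.52
ee_pos: [0.5221, 0.0526, 0.1126]
eef_rot: [0.147, 0.989, -0.0, -0.0]
ft_force: [-0.6, -0.7, 0.2]
width: 0.0205
grip_force: 18.0
```

No force so far, and the nose is already below the deck top. Next I'll seat the flange gently.

>>> apply_moves --pt "0 0 0 0 0 2 -1" --pt "0 0 0 0 0 4 -1" --pt "0 0 0 0 0 5 -1" --pt "0 0 0 0 0 5 -1"

```text
time: 11.85
ee_pos: [0.5222, 0.0526, 0.1079]
eef_rot: [0.147, 0.989, -0.0, -0.0]
ft_force: [-0.4, -0.1, -1.0]
width: 0.0203
grip_force: 18.0
```

>>> apply_moves --pt "0 0 0 0 0 1 -1" --pt "0 0 0 0 0 2 -1" --pt "0 0 0 0 0 2 -1"

```text
time: 12.1
ee_pos: [0.5223, 0.0526, 0.106]
eef_rot: [0.147, 0.989, 0.0, -0.0]
ft_force: [0.5, -0.7, 0.4]
width: 0.0206
grip_force: 18.0
```

>>> apply_moves --pt "0 0 0 0 0 1 -1" --pt "0 0 0 0 0 1 -1"

```text
time: 12.27
ee_pos: [0.5225, 0.0526, 0.1051]
eef_rot: [0.147, 0.989, 0.0, 0.0]
ft_force: [0.3, 0.4, 0.0]
width: 0.0203
grip_force: 18.4
```

>>> apply_moves --pt "0 0 0 0 0 1 -1" --pt "0 0 0 0 0 1 -1"

```text
time: 12.43
ee_pos: [0.5225, 0.0527, 0.1046]
eef_rot: [0.147, 0.989, 0.0, 0.0]
ft_force: [-2.1, -0.5, 7.6]
width: 0.0203
grip_force: 21.0
```

>>> apply_moves --pt "0 0 0 0 0 1 -1" --pt "0 0 0 0 0 1 -1"

```text
time: 12.6
ee_pos: [0.5225, 0.0527, 0.1037]
eef_rot: [0.147, 0.989, 0.0, 0.0]
ft_force: [-2.8, -1.1, 7.8]
width: 0.0201
grip_force: 21.4
```

>>> apply_moves --pt "0 0 0 0 0 1 -1" --pt "0 0 0 0 0 1 -1"

```text
time: 12.77
ee_pos: [0.5225, 0.0527, 0.1028]
eef_rot: [0.147, 0.989, 0.0, 0.0]
ft_force: [-3.8, -0.6, 7.7]
width: 0.0205
grip_force: 21.8
```

>>> apply_moves --pt "0 0 0 0 0 1 -1" --pt "0 0 0 0 0 1 -1"

```text
time: 12.93
ee_pos: [0.5225, 0.0527, 0.1022]
eef_rot: [0.147, 0.989, -0.0, 0.0]
ft_force: [-6.3, -0.9, 13.8]
width: 0.0204
grip_force: 24.0
```

The force rose from 7.7 to 13.8 N, so the gasket is bedded and the flange is down. I'll release, lift and inspect.

>>> apply_moves --pt "0 0 0 0 0 -0.5 -0.2" --pt "0 0 0 0 0 -0.5 -0.1" --pt "0 0 0 0 0 -0.5 -0.1" --pt "0 0 0 0 0 -10 -0.1" --pt "0 0 0 0 0 -30 -0.1" --pt "0 0 0 0 0 -50 -0.1" --pt "0 0 0 30 0 -50 -0.1" --pt "0 0 0 30 0 -50 -0.1" --pt "0 0 0 30 0 -50 -0.1"

```text
time: 13.68
ee_pos: [0.493, 0.0615, 0.1517]
eef_rot: [0.146, 0.989, -0.0, 0.0]
ft_force: [1.6, -0.1, -0.6]
width: 0.0396
grip_force: 0.0
```

```bash
python3 - <<'E'
from h import *
c=cam('wrist'); s=r.read_state(); print(s['ee_pos'],s['width'],s['ft_force'])
h=c['hsv']; m=(((h[...,0]<8)|(h[...,0]>172))&(h[...,1]>130)&(h[...,2]>50)).astype(np.uint8)
k,l,st,ce=cv2.connectedComponentsWithStats(m); W=cloud(c)
for i in range(1,k):
    if st[i,4]>20:
        print(st[i],ce[i],plane(c,*ce[i],.1155),np.median(W[l==i],0))
        u,v=ce[i].astype(int); cr=c['pixels'][v-35:v+35,u-45:u+45,::-1]; cv2.imwrite('pics/c8.png',cv2.resize(cr,(720,560),interpolation=cv2.INTER_CUBIC))
        print(np.round(W[v-16:v+18:3,u-20:u+21:3,2]*1000).astype(int))
E
```

```text
[0.49361091 0.06113445 0.15147834] 0.0387527242271937 [ 0.75218315  0.0200506  -0.33562221]
[318 258  13  15 149] [323.89932886 265.48993289] [0.52220177 0.05409354 0.1155    ] [0.52219267 0.05418886 0.1154717 ]
[[104 104 104 104 104 105 105 105 105 105 104 104 104 104]
 [104 104 104 104 106 108 108 108 108 107 105 103 103 105]
 [104 104 105 104 108 109 109 109 109 109 108 104 104 104]
 [104 104 104 108 109 106 106 108 106 105 109 107 104 105]
 [104 105 104 108 109 104 115 117 115 112 108 109 104 104]
 [104 104 104 109 109 116 116 116 116 115 108 108 103 104]
 [103 104 105 103 109 115 115 116 115 115 109 105 103 104]
 [104 104 105 104 105 116 116 117 115 115 104 103 105 105]
 [104 103 105 104 105 103 104 116 103 104 104 104 105 104]
 [235 237 235 235 235 236 235 235 235 235 236 235 235 235]
 [236 237 237 238 238 238 238 237 238 238 237 238 237 236]
 [238 238 238 238 238 237 239 238 239 238 238 238 238 237]]
```

View pics/c8.png

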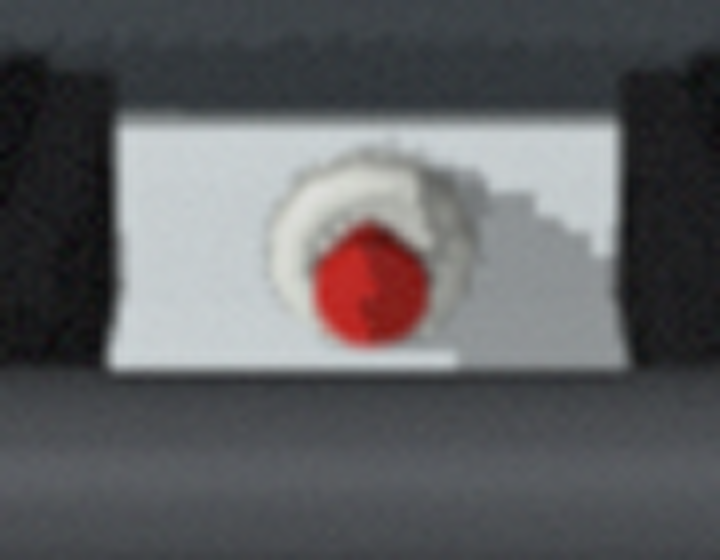

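The crop shows the flange flat on the cover. By depth, the cover is at 104 mm, the flange top at 108.5 mm and the head at 115.5 mm, so the pin is still up. I'll close the fingers above the pin.

```bash
python3 - <<'E'
from h import *
to([.5222,.0535,.1185],163.1)
E
```

```text
turn [-0.     0.001  0.   ] mm [-29.6   1.   33. ]
```

>>> apply_moves --pt "0 0 0 -29.5 1 0 -1" --pt "0 0 0 -29.5 1 0 -1" --pt "0 0 0 -29.5 1 0 -1" --pt "0 0 0 -29.5 1 0 -1" --pt "0 0 0 -29.5 1 15 -1" --pt "0 0 0 -29.5 1 26 -1" --pt "0 0 0 -29.5 1 31 -1" --pt "0 0 0 -29.5 1 32 -1" --pt "0 0 0 -29.5 1 32 -1" --pt "0 0 0 -29.5 1 32 -1"

```text
time: 14.57
ee_pos: [0.5223, 0.0538, 0.1196]
eef_rot: [0.147, 0.989, 0.0, 0.0]
ft_force: [0.1, 1.0, 0.1]
width: 0.0003
grip_force: 0.0
```

>>> apply_moves --pt "0 0 0 0 0 1 -1" --pt "0 0 0 0 0 2 -1" --pt "0 0 0 0 0 3 -1" --pt "0 0 0 0 0 3 -1"

```text
time: 14.9
ee_pos: [0.5221, 0.0537, 0.1161]
eef_rot: [0.147, 0.989, 0.0, -0.0]
ft_force: [0.0, 0.1, -1.2]
width: 0.0008
grip_force: 0.0
```

>>> apply_moves --pt "0 0 0 0 0 0.5 -1" --pt "0 0 0 0 0 1 -1" --pt "0 0 0 0 0 1.5 -1" --pt "0 0 0 0 0 1.5 -1"

```text
time: 15.23
ee_pos: [0.5222, 0.0537, 0.1148]
eef_rot: [0.147, 0.989, 0.0, 0.0]
ft_force: [-0.3, -0.7, 2.6]
width: 0.0004
grip_force: 1.3
```

>>> apply_moves --pt "0 0 0 0 0 0.5 -1" --pt "0 0 0 0 0 1 -1" --pt "0 0 0 0 0 1 -1"

```text
time: 15.48
ee_pos: [0.5223, 0.0538, 0.1142]
eef_rot: [0.147, 0.989, 0.0, 0.0]
ft_force: [-3.1, -1.0, 8.6]
width: 0.0004
grip_force: 4.1
```

>>> apply_moves --pt "0 0 0 0 0 0.5 -1" --pt "0 0 0 0 0 1 -1" --pt "0 0 0 0 0 1 -1"

```text
time: 15.73
ee_pos: [0.5223, 0.0538, 0.1134]
eef_rot: [0.147, 0.989, 0.0, 0.0]
ft_force: [-4.1, 0.1, 10.0]
width: 0.0003
grip_force: 4.8
```

>>> apply_moves --pt "0 0 0 0 0 0.5 -1" --pt "0 0 0 0 0 1 -1" --pt "0 0 0 0 0 1 -1"

```text
time: 15.98
ee_pos: [0.5223, 0.0538, 0.1124]
eef_rot: [0.147, 0.989, 0.0, 0.0]
ft_force: [-4.3, 0.0, 10.3]
width: 0.0004
grip_force: 4.8
```

>>> apply_moves --pt "0 0 0 0 0 0.5 -1" --pt "0 0 0 0 0 1 -1" --pt "0 0 0 0 0 1 -1"

```text
time: 16.23
ee_pos: [0.5223, 0.0538, 0.1114]
eef_rot: [0.147, 0.989, 0.0, 0.0]
ft_force: [-3.5, -0.4, 9.9]
width: 0.0006
grip_force: 4.9
```

>>> apply_moves --pt "0 0 0 0 0 0.5 -1" --pt "0 0 0 0 0 1 -1" --pt "0 0 0 0 0 1.5 -1" --pt "0 0 0 0 0 2 -1" --pt "0 0 0 0 0 2.5 -1" --pt "0 0 0 0 0 2.5 -1"

```text
time: 16.73
ee_pos: [0.5223, 0.0538, 0.1089]
eef_rot: [0.147, 0.989, 0.0, 0.0]
ft_force: [-4.1, -0.7, 9.3]
width: 0.0004
grip_force: 4.8
```

>>> apply_moves --pt "0 0 0 0 0 0.5 -1" --pt "0 0 0 0 0 1 -1" --pt "0 0 0 0 0 1 -1"

```text
time: 16.98
ee_pos: [0.5223, 0.0538, 0.1079]
eef_rot: [0.147, 0.989, 0.0, 0.0]
ft_force: [-4.2, -0.4, 9.8]
width: 0.0005
grip_force: 4.8
```

>>> apply_moves --pt "0 0 0 0 0 0.5 -1" --pt "0 0 0 0 0 0.5 -1"

```text
time: 17.15
ee_pos: [0.5223, 0.0538, 0.1074]
eef_rot: [0.147, 0.989, 0.0, 0.0]
ft_force: [-3.1, -0.8, 9.7]
width: 0.0002
grip_force: 4.9
```

>>> apply_moves --pt "0 0 0 0 0 0.5 -1" --pt "0 0 0 0 0 0.5 -1"

```text
time: 17.32
ee_pos: [0.5223, 0.0538, 0.107]
eef_rot: [0.147, 0.989, 0.0, 0.0]
ft_force: [-4.4, -0.7, 10.5]
width: 0.0006
grip_force: 5.5
```

>>> apply_moves --pt "0 0 0 0 0 0.4 -1" --pt "0 0 0 0 0 0.4 -1"

```text
time: 17.48
ee_pos: [0.5223, 0.0538, 0.1068]
eef_rot: [0.147, 0.989, -0.0, 0.0]
ft_force: [-5.9, -0.5, 13.1]
width: 0.0007
grip_force: 6.5
```

The force is climbing (13.1 N), so the pin should be flush. Lifting off to inspect.

>>> apply_moves --pt "0 0 0 0 0 -10 -1" --pt "0 0 0 0 0 -30 -1" --pt "0 0 0 0 0 -50 -1" --pt "0 0 0 30 0 -50 -0.1" --pt "0 0 0 30 0 -50 -0.1" --pt "0 0 0 30 0 -50 -0.1" --pt "0 0 0 30 0 -50 -0.1"

```text
time: 18.07
ee_pos: [0.4937, 0.0622, 0.1558]
eef_rot: [0.147, 0.989, -0.0, 0.0]
ft_force: [-0.9, -0.7, 0.1]
width: 0.019
grip_force: 0.0
```

```bash
python3 - <<'E'
from h import *
c=cam('wrist'); s=r.read_state(); print(s['ee_pos'],s['ft_force'])
h=c['hsv']; m=(((h[...,0]<8)|(h[...,0]>172))&(h[...,1]>130)&(h[...,2]>50)).astype(np.uint8)
k,l,st,ce=cv2.connectedComponentsWithStats(m); W=cloud(c)
for i in range(1,k):
    if st[i,4]>20:
        e=cv2.erode((l==i).astype(np.uint8),np.ones((3,3)))>0
        u,v=ce[i].astype(int); cv2.imwrite('pics/c9.png',cv2.resize(c['pixels'][v-35:v+35,u-45:u+45,::-1],(720,560),interpolation=cv2.INTER_CUBIC))
        fl=cv2.dilate((l==i).astype(np.uint8),np.ones((7,7)))-cv2.dilate((l==i).astype(np.uint8),np.ones((3,3))); z=W[...,2]
        print(st[i],ce[i],'head',z[e].mean(),'flange',np.median(z[fl>0]),'cover',np.median(z[v-3:v+3,u-25:u-17]),np.median(z[v-3:v+3,u+18:u+26]))
E
```

```text
[0.49384215 0.06208077 0.15566945] [ 0.68110323 -0.49631418 -0.50436374]
[316 253  14  12 132] [322.58333333 258.47727273] head 0.10867668492039607 flange 0.10848788272329019 cover 0.1821240380087281 0.18063007592721025
```

View pics/c9.png

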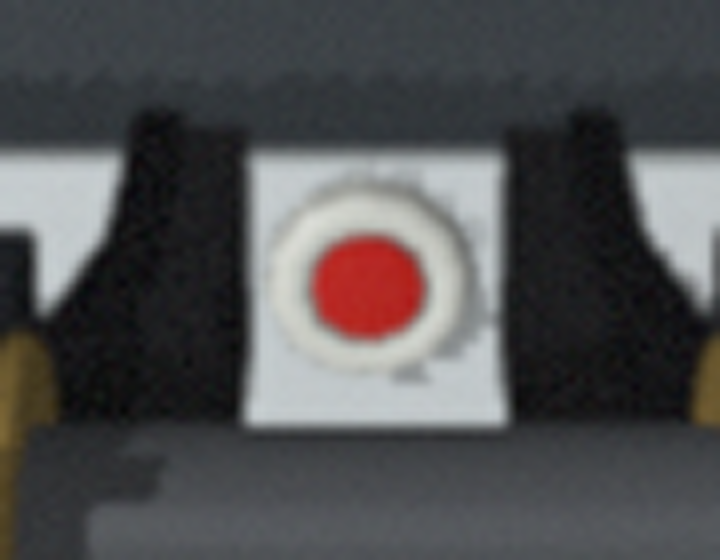

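The crop shows the red head level with the flange: head 108.7 mm, flange 108.5 mm, cover unmoved. The gripper is clear of everything, so I'm handing the job in.

```bash
python3 -c "
from bench import r
print(r.close_job())"
```

```text
the job is handed in; nothing more can be done
None
```

The job is handed in, with no verdict returned: the cover is home against its stop, the rivet flange is flat on the cover, and the red pin was then pressed flush. Push readings through the rivet peaked at about 14 N; the caddy was checked in place after the rivet was lifted out, and the arm never came near the rack, bottle or beaker.

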